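Helium purge set and locked, coin slide held flush on the analyser's sloped stage

ROBOT

A 6-joint arm with a two-finger parallel gripper is mounted at the origin on the work surface. World frame = base frame: x ahead of the robot, y to its left, z up, the work surface at z = 0. Lengths are in m, angles in rad, forces in N, time in s.
With the tool pointing down it reaches from about 0.35 to 0.725 m from the base axis. Payload 4.3 kg.
Tool frame: the origin (TCP) lies midway between the tips of the shut fingers; the grasp point (between the pads) lies 19 mm behind it (manip.hold_point_z is the z of the grasp point in the tool frame, in m); z points along the fingers, y is the line along which they close (so a half turn about z gives the same grasp; the last joint's range is limited). The gripper opens to 85 mm and grips with 20 to 120 N. Pads are 22 mm wide; open, the fingers measure 114 mm over their backs; the gripper's body (76 mm by 85 mm) begins 54 mm behind the grasp point. The pads swing forward as they close: fully open they stand 13 mm farther back than shut.
Start: joints at [-1.36, 0.377, 0.081, 1.274, 0, 1.46], TCP at [0.181, -0.546, 0.231] pointing down, gripper open.
Joint ranges: [-2.72, 2.72], [-0.84, 1.66], [-1.02, 1.22], [-1.77, 2.12], [-1.37, 1.28], [-3.14, 3.14]. Speed limits (rad/s): [2.57, 2.57, 3.14, 3.14, 3.14, 3.14].

INTERFACE

Orientations are given as a unit quaternion [x, y, z, w].
In Python, from rig import status, cams, manip gives the robot as it stands. The module is installed in compiled form; this text tells all that it offers.
- The arm moves only by the tool apply_moves, never from a script. Its argument "deltas" is one flat list of numbers, 5 for each row, row after row: the shift along the tool's x, y, z in m, then the turn about the tool's z in rad, then the finger opening in m, from 0 to 0.0854. A call has 1 to 5 rows; each row is the pose to reach, as a shift and turn from the pose commanded when the call began, along the tool's axes at that moment; what a row does not reach only later rows make up. A row lasts 1/10 s, in which the tool goes at most 50 mm and 8.59 degrees, less where a joint would pass 70% of its speed; a pose out of reach is approached as far as the arm can. A call with a gripper value outside its range is refused whole. The fingers move at their own pace and stop on an object; "newtons" is the grip in N (left out, the last holds). Time passes only in rows, so rows that repeat a pose let the fingers close. It gives the time, the measured TCP pose, the force, the opening and the grip force at its end, in the units of the state.
- status.observe(): the state, without advancing time (a new reading comes with each control period).
- cams.camera(name): name is "scene" or "top" or "wrist"; returns (picture, depth): 480x640x3 uint8, red, green, blue; 480x640 float32, m along the optical axis (not along the pixel's ray), 0 where there is no reading.
- cams.camera_info(name): a dict with "fovy" (degrees; the focal length in pixels is half the picture's height over the tangent of half this angle, whatever the lens; pixels are square), "cx", "cy" (the principal point, pixels), "view" (4x4, takes a point from world to camera coordinates); the wrist camera has in their place "mount" (4x4, takes a point from camera to tool coordinates, whose origin is the TCP and whose axes are the flange's). Camera axes: x right, y up, looking along -z (the intrinsics and any distortion apply to the point x, -y, -z); pixel columns grow to the right and rows downward; lengths in m; the calibration is good to about 2 mm. A picture is of the moment at which its call begins: read the wrist's pose just before it. camera_info takes no time and is no camera call.
- manip.close_job(): hands the job in; it is judged then, once.
The state is a dict: "time": time; "qpos": joint angles; "qvel": joint speeds; "effort": joint torques, N m; "tcp_pos": TCP position; "tcp_rot": TCP orientation; "force": force on the tool from outside, world axes, zero at the start; "moment": the same for the moment, N m; "width": opening from 0.0 (shut) to 1.0 (fully open); "grip_force": force on a finger pad.
Only numpy, scipy, OpenCV 4.12 (cv2) and the standard library are available. Lean on these libraries where they do the work, as an engineer would, in place of code of your own. Each camera call takes 0.05 s, during which the arm holds its last target. There are 200 camera calls.

TASK

Turn the helium regulator's black knob until its white pointer stands at the long mark on the scale, then push the knob straight down fully home to lock it. Then pick up the white coin slide by its bridge handle, tilt it to match the analyser's sloped stage and press it gently and flush on the face, centred over the window and square in the four corner marks. Finish while still holding the slide pressed there, without letting go, and do not shift the analyser or disturb the other things on the bench.

Things in the scene. Friction and masses are not known exactly. Their poses are not given: they have to be found in the camera images.
- reg_knob (a joint): Angle of the regulator's round black knob (42 mm diameter, 34 mm tall, ridged, white pointer line on top and side) on its vertical axis. 0: low stop; grows clockwise seen from above, to 4.0 rad. The pointer is at the long mark at 2.0 rad (within 0.12 is good). Starts at 0.6 to 1.3. Turns against 0.12 N m of friction and stays where left.
- reg_lock (a joint): How far the knob is pushed down (m), its skirt sliding over the toothed collar below it: 0 is up and free, 0.008 is fully home and locked (over 0.006 counts). Starts at 0, takes about 9 N to push and stays where left. Set the knob before pushing it down.
- knob_top (a point): Centre of the knob's flat top, on its axis; 154 mm above the bench when the knob is up. The knob's side is straight from 8 to 34 mm below this point. 48 mm below it (40 when locked) lies the round scale flange, 84 mm in diameter. z points up; x and y turn with the knob.
- mark (a point): Outer end of the long dark mark (18 x 3.5 mm) on the regulator's scale flange, 41.5 mm from the knob's axis, 106 mm above the bench. The scale's other marks are short and thin. It lies on the side of the pressure gauge, towards -x of these axes from the knob's axis.
- regulator: The helium regulator: an aluminium block with a round gauge on its front (-x) side and the knob on top, fixed on a dark steel foot 100 x 90 mm. Origin: centre of the foot's underside, on the knob's axis. Does not move.
- slide: White plastic plate 76 (x) x 50 (y) x 6 (z) mm, a coin set in it, on its back a bridge handle: a bar 50 mm long along x, 12 mm wide along y, 26 to 40 mm above the plate's underside, on posts of the same width. About 90 g. Origin: centre of the flat underside; z points out through the handle. Gripped lightly (20 N) it can swivel between the fingers. Starts flat on the bench, handle up.
- window (a point): Centre of the dark window in the face of the stage, an aluminium plate 110 (x) x 84 (y) mm on the grey pistol-shaped analyser, 220 to 236 mm above the bench. z: the face's outward normal, x: up the slope, y: level across. Slopes down towards the robot, 0.3 to 0.65 rad from level; clamped. Thin corner marks show the slide's place: centred on the window, long side up the slope, either way round.
- stand: The analyser's bench stand: dark steel base plate 150 x 122 mm with two aluminium cheeks that hold the analyser by two clamp knobs 140 mm above the bench. Origin: on the bench under the tilt axis. The stage faces to this body's -x side and leans 100 mm from the tilt axis. Does not move.
- head: The analyser itself with its stage, as clamped in the stand. Origin: on the tilt axis, midway between the cheeks; axes as for the window, which lies 100 mm along z.
- stub: Bystander, not the slide: round metal sample stub with a small knob, 48 mm diameter, 44 mm tall. Origin: centre of its underside.
- coin_tray: Bystander: grey tray of coins, 130 x 180 x 26 mm. Origin: centre of its underside.
- petri: Bystander: shallow glass dish, 68 mm diameter, 16 mm tall.
- jar: Bystander: amber jar, 40 mm diameter, 62 mm tall.
- brush: Bystander: small brush lying on the bench, 150 mm long.
- probe: Bystander: steel probe lying on the bench, 110 mm long.
- beaker: Bystander: glass beaker, 68 mm diameter, 85 mm tall.
Mind the look-alikes: they are no part of the job. What is shaped like the regulator but purple or yellow is not meant. Of the things that look like the slide, the smaller one is meant.

How it is judged:
On the way, in this order (a step that is already met when the one before it is completed fails the run):
1. the knob's pointer is turned to the long mark (2.0, within 0.12 rad) with the knob still up (value of joint reg_knob between 1.88 and 2.12 rad and value of joint reg_lock below 0.004 m), for 0.2 s.
2. the knob is pushed down and locked (more than 6 mm) with the pointer still at the mark (value of joint reg_knob between 1.88 and 2.12 rad and value of joint reg_lock above 0.006 m), for 0.2 s.
3. the slide is lifted off the bench in the fingers (height (world z) of slide above 0.03 m and contact force between the fingers and slide above 2 N), for 0.2 s.
At the end, for the whole second after the job is handed in: Knob at 2.0 within 0.12 rad and locked (over 6 mm down). Slide at rest in the fingers (over 2 N), pressed on the stage with 2 to 25 N: slope within 0.06 rad, underside within 2 mm of the face, centre within 8 mm of the window's each way, square within 0.15 rad (all of step 2 and angle between the z axis of slide and the z axis of window, either way round below 0.06 rad and angle between the x axis of slide and the x axis of window, either way round below 0.15 rad and x of slide in the frame of window between -0.008 and 0.008 m and y of slide in the frame of window between -0.008 and 0.008 m and z of slide in the frame of window between -0.003 and 0.002 m and contact force between slide and head between 2 and 25 N and contact force between the fingers and slide above 2 N and linear speed of slide below 0.02 m/s); the arm keeps its last pose, push and grip.
It fails at once if the slide is pressed on the stage with more than 40 N (contact force between slide and head above 40 N).
It fails at once if the analyser is knocked out of its tilt (window moved more than 6 mm) (distance of window from where it was at the start of the episode above 0.006 m).
It fails at once if a bystander is moved more than 30 mm (distance of any of stub, coin_tray, petri, jar, brush, probe, beaker from where it was at the start of the episode above 0.03 m).
It also fails if it takes over 54 s, if anything falls off the work surface, if the arm or the gripper's body presses on something with over 40 N, if the wrist force passes 120 N, or if a joint passes its speed limit or range.

## Working session

There is one attempt and no reset: what is moved stays moved. The work goes in short steps, Python scripts to look and compute and a tool call to move; the robot and the scene stay as the last step left them, time stands still between calls to the robot, and variables do not carry over. Pictures are saved under pics/ and viewed, at most 10 in all, crops included, and the job is handed in when it is done.

Besides the shell and the picture viewer there is one more tool, called after "Emit:" as name(argument=value, ...) on one line, values as JSON. apply_moves: Moves the arm, as the interface text tells. Its arguments: {"type":"object","properties":{"deltas":{"type":"array","items":{"type":"number"}},"newtons":{"type":"number"}},"required":["deltas"]}

```bash
mkdir -p pics; cat > h.py <<'E'
import numpy as np, cv2
from rig import status, cams, manip
from scipy.spatial.transform import Rotation as R
def grab(n):
    s=status.observe(); p,d=cams.camera(n); i=cams.camera_info(n)
    f=240/np.tan(np.radians(i['fovy'])/2)
    if 'view' in i: C=np.linalg.inv(np.array(i['view']))
    else:
        T=np.eye(4);T[:3,:3]=R.from_quat(s['tcp_rot']).as_matrix();T[:3,3]=s['tcp_pos'];C=T@np.array(i['mount'])
    return p,d,dict(f=f,cx=i['cx'],cy=i['cy'],C=C)
def ray(c,u,v):
    d=np.array([(u-c['cx'])/c['f'],-(v-c['cy'])/c['f'],-1.]);return c['C'][:3,3],c['C'][:3,:3]@d
def pt(c,u,v,depth): o,r=ray(c,u,v);return o+r*depth
def onz(c,u,v,z): o,r=ray(c,u,v);return o+r*(z-o[2])/r[2]
def proj(c,P):
    q=np.linalg.inv(c['C'])@np.r_[P,1];return c['cx']+c['f']*q[0]/-q[2],c['cy']-c['f']*q[1]/-q[2]
def cloud(c,d):
    v,u=np.mgrid[:480,:640];dirs=np.stack([(u-c['cx'])/c['f'],-(v-c['cy'])/c['f'],-np.ones_like(u,float)],-1)*d[...,None]
    P=dirs@c['C'][:3,:3].T+c['C'][:3,3];P[d==0]=np.nan;return P
def save(n,p): cv2.imwrite('pics/'+n+'.png',p[...,::-1])
E
python3 - <<'E'
from h import *
import pickle
out={}
for n in ['scene','top','wrist']:
    p,d,c=grab(n);out[n]=(p,d,c);print(n,cams.camera_info(n).keys(),{k:c[k] for k in('f','cx','cy')},c['C'].round(3).tolist())
pickle.dump(out,open('v0.pkl','wb'))
save('top0',out['top'][0]);save('scene0',out['scene'][0])
s=status.observe();print(s, manip.hold_point_z)
E
```

```text
scene dict_keys(['fovy', 'cx', 'cy', 'view']) {'f': np.float64(447.63284501468905), 'cx': 319.86050966191544, 'cy': 237.41487624730811} [[-0.713, -0.511, 0.481, 1.002], [0.701, -0.504, 0.504, 0.631], [-0.015, 0.696, 0.718, 0.891], [0.0, 0.0, 0.0, 1.0]]
top dict_keys(['fovy', 'cx', 'cy', 'view']) {'f': np.float64(572.865330936668), 'cx': 317.91204690743325, 'cy': 236.74914192742978} [[0.025, 0.995, -0.101, 0.385], [-1.0, 0.026, 0.011, 0.132], [0.013, 0.101, 0.995, 1.38], [0.0, 0.0, 0.0, 1.0]]
wrist dict_keys(['fovy', 'cx', 'cy', 'mount']) {'f': np.float64(383.4089552107432), 'cx': 313.83970103348327, 'cy': 238.9535806528035} [[0.315, 0.902, 0.296, 0.257], [-0.949, 0.3, 0.097, -0.52], [-0.001, -0.312, 0.95, 0.373], [0.0, 0.0, 0.0, 1.0]]
{'time': 0.15, 'qpos': array([-1.36027723e+00,  3.77939030e-01,  7.99309283e-02,  1.27439689e+00,
       -2.06478447e-06,  1.46051807e+00]), 'qvel': array([-0.00052089, -0.00243169,  0.004285  , -0.00168083,  0.00098985,
       -0.00101657]), 'effort': array([ 1.14621369e-03, -4.64034712e+01,  2.70170546e+01,  1.38788478e-02,
       -1.97345512e-04, -9.46401357e-08]), 'tcp_pos': array([ 0.18122225, -0.54516579,  0.2305498 ]), 'tcp_rot': array([ 9.87163369e-01,  1.59711729e-01, -4.13275903e-05, -8.03268529e-04]), 'force': array([-0.8997732 , -0.28437598, -0.8711657 ]), 'moment': array([0.03562966, 0.01723727, 0.02662012]), 'grip_force': 0.0, 'width': 1.0019593678407985} -0.0187
```

View pics/top0.png

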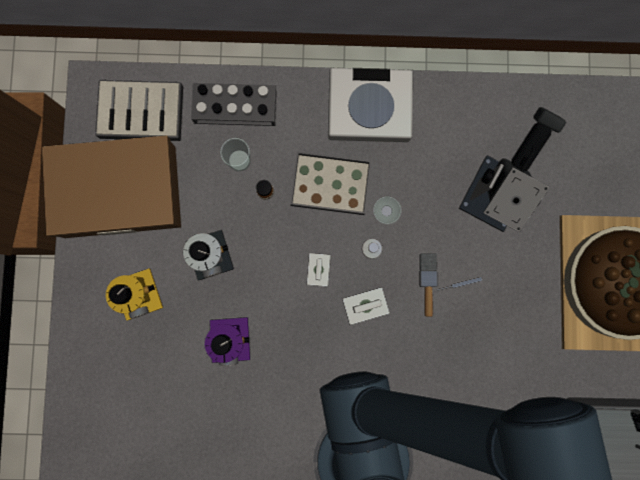

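View pics/scene0.png

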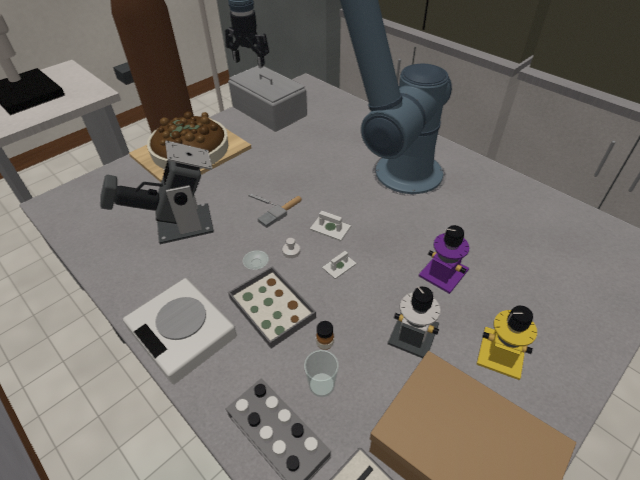

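The top view shows the aluminium regulator at (205,252); the purple one at (225,343) and the yellow one at (128,292) are decoys. Two white plates could be the slide, at (318,270) and (366,306). The smaller one at (318,270) fits the description. The stage is at (516,200). An enlarged crop will confirm these, along with first measurements.

```bash
cat > m1.py <<'E'
from h import *
import pickle
o=pickle.load(open('v0.pkl','rb'))
p,d,c=o['top'];ps,ds,cs=o['scene']
P=cloud(c,d);Q=cloud(cs,ds)
def rz(im,x0,y0,x1,y1,w,h): return cv2.resize(im[y0:y1,x0:x1],(w,h),interpolation=cv2.INTER_CUBIC)
m=np.vstack([np.hstack([rz(p,165,215,265,290,400,300),rz(p,290,240,410,330,400,300)]),
 np.hstack([rz(p,455,140,575,230,400,300),rz(ps,385,280,455,332,400,300)])])
save('crop1',m)
# slides: bright, low saturation
def at(u,v,PP=P): return PP[v-1:v+2,u-1:u+2].reshape(-1,3)[4].round(3)
for n,(u,v) in dict(stageC=(516,200),knob=(204,251),slideplate=(312,280),bar=(319,270),big=(366,306),stub=(373,247)).items(): print(n,at(u,v))
hsv=cv2.cvtColor(p,cv2.COLOR_RGB2HSV)
w=((hsv[...,2]>170)&(hsv[...,1]<40)).astype(np.uint8)
for x0,y0,x1,y1 in [(300,245,338,292),(340,285,395,328)]:
    mm=np.zeros_like(w);mm[y0:y1,x0:x1]=w[y0:y1,x0:x1]
    ct=max(cv2.findContours(mm,0,2)[0],key=cv2.contourArea)
    pl=np.array([onz(c,*q[0],0.006)[:2] for q in ct],np.float32)
    print('plate',cv2.minAreaRect(pl),cv2.minAreaRect(ct))
# high things per region
for n,PP,(x0,y0,x1,y1) in [('knob top',P,(170,215,265,290)),('knob scene',Q,(390,270,460,350)),('bar top',P,(300,245,338,292)),('bar sc',Q,(320,245,360,280))]:
    s=PP[y0:y1,x0:x1].reshape(-1,3);s=s[~np.isnan(s[:,0])];z=np.percentile(s[:,2],99.7);t=s[s[:,2]>z-.006];print(n,z.round(4),t.mean(0).round(4),t.min(0).round(3),t.max(0).round(3),len(t))
# stage plane: brightness patch
for n,PP,im,(x0,y0,x1,y1) in [('top',P,p,(480,160,556,240)),('sc',Q,ps,(155,135,220,170))]:
    s=PP[y0:y1,x0:x1].reshape(-1,3);col=im[y0:y1,x0:x1].reshape(-1,3)
    k=(~np.isnan(s[:,0]))&(s[:,2]>.18)&(s[:,2]<.3)&(col.min(1)>120);t=s[k]
    for _ in range(4):
        m0=np.median(t,0) if _==0 else t.mean(0);nn=np.linalg.svd(t-m0)[2][2] if len(t)<4000 else None
        r=(t-m0)@nn;t=t[abs(r)<max(.004,1.5*r.std())] if _<3 else t
    nn*=np.sign(nn[2]);print('stage',n,len(t),m0.round(4),nn.round(3),'slope',np.arccos(nn[2]).round(3),'az',np.arctan2(nn[1],nn[0]).round(3),r.std())
E
python3 m1.py
```

```text
stageC [ 0.588 -0.283  0.229]
knob [0.472 0.361 0.161]
slideplate [0.42  0.129 0.004]
bar [0.443 0.113 0.039]
big [0.363 0.003 0.054]
stub [ 0.5   -0.012  0.044]
plate ((0.4458326995372772, 0.11460772156715393), (0.04581029340624809, 0.07242357730865479), 86.73226165771484) ((318.2897033691406, 269.5241394042969), (19.100460052490234, 30.22855567932129), 4.763641834259033)
plate ((0.36229807138442993, -0.0008147209882736206), (0.06112135574221611, 0.09397859871387482), 17.211708068847656) ((365.79241943359375, 305.7735595703125), (25.823781967163086, 39.28511428833008), 74.05460357666016)
knob top 0.1583 [0.4749 0.3763 0.1554] [0.455 0.358 0.152] [0.494 0.396 0.162] 237
knob scene 0.1555 [0.4747 0.377  0.1534] [0.453 0.356 0.15 ] [0.493 0.397 0.157] 256
bar top 0.0451 [0.4463 0.1158 0.0419] [0.422 0.109 0.039] [0.471 0.122 0.047] 82
bar sc 0.0413 [0.4461 0.1161 0.039 ] [0.42  0.108 0.035] [0.47  0.122 0.044] 80
stage top 0 [nan nan nan] [0. 0. 1.] slope 0.0 az 0.0 nan
stage sc 636 [ 0.5883 -0.2814  0.2294] [-0.421  0.211  0.882] slope 0.49 az 2.677 0.0010904155367918366
  return _methods._mean(a, axis=axis, dtype=dtype,
  ret = um.true_divide(
  ret = _var(a, axis=axis, dtype=dtype, out=out, ddof=ddof,
  arrmean = um.true_divide(arrmean, div, out=arrmean,
  ret = ret.dtype.type(ret / rcount)
m1.py:28: RuntimeWarning: Mean of empty slice.
  m0=np.median(t,0) if _==0 else t.mean(0);nn=np.linalg.svd(t-m0)[2][2] if len(t)<4000 else None
```

View pics/crop1.png

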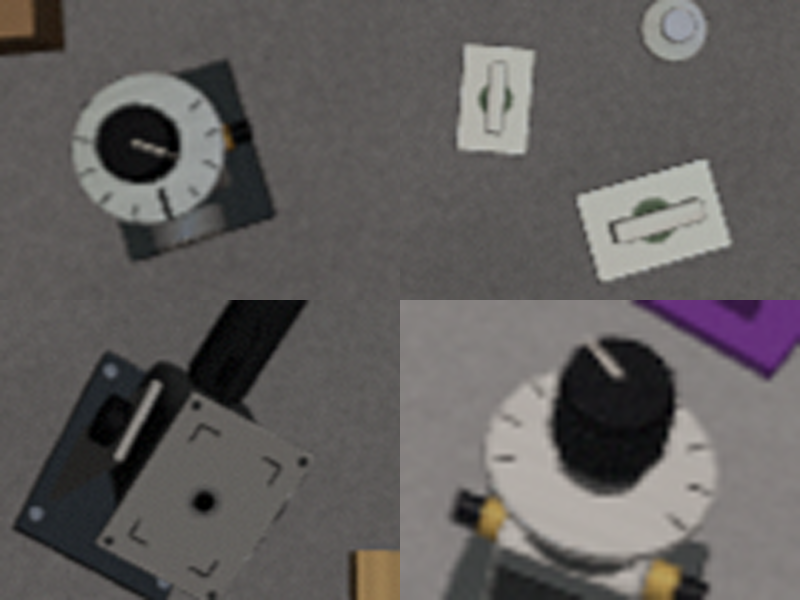

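The crop confirms the aluminium regulator and the smaller plate at (318,270), bar about 40 mm high against 54 mm on the larger one. The pointer is at crop (172,154), pointing right. The long mark is at crop (166,205), below the axis. The window is at crop (204,501). Next I measure the angles and the window in both views.

```bash
cat > m2.py <<'E'
from h import *
import pickle
o=pickle.load(open('v0.pkl','rb'))
p,d,c=o['top'];ps,ds,cs=o['scene']
P=cloud(c,d);Q=cloud(cs,ds)
K=np.array([.475,.3767])
g=p.astype(int).min(2);G=p.astype(int).max(2)
v,u=np.mgrid[:480,:640]
def world(z):
    A=c['C'];D=np.stack([(u-c['cx'])/c['f'],-(v-c['cy'])/c['f'],-np.ones(u.shape)],-1)@A[:3,:3].T
    return A[:3,3]+D*((z-A[2,3])/D[...,2])[...,None]
W=world(.154);r=np.hypot(*(W[...,:2]-K).transpose(2,0,1))
dark=(G<60)&(r<.03);kc=W[dark].mean(0);print('knob dark centroid',kc.round(4),dark.sum())
m=(g>90)&(r<.0175);a=W[m][:,:2]-K;wt=(g[m]-60.);print('pointer px',m.sum())
a0=(a*wt[:,None]).sum(0)/wt.sum();print('pointer mean dir',np.arctan2(a0[1],a0[0]).round(3),'pca',np.linalg.svd(a-a.mean(0))[2][0].round(3), np.hypot(*a0))
W2=world(.106);rr=np.hypot(*(W2[...,:2]-K).transpose(2,0,1));an=np.arctan2(W2[...,1]-K[1],W2[...,0]-K[0])
for lo,hi in((.027,.033),(.033,.04)):
    m=(rr>lo)&(rr<hi)&(np.cos(an)<-.3)&(G<110);b=W2[m][:,:2]-K;b0=b.mean(0);print('mark',m.sum(),b0.round(4),np.arctan2(b0[1],b0[0]).round(3))
# regulator foot long/front direction & bar yaw
m=(P[...,2]>.03)&(P[...,2]<.05)&(u>300)&(u<338)&(v>245)&(v<292)
b=P[m];print('bar',b.mean(0).round(4),np.linalg.svd((b-b.mean(0))[:,:2],full_matrices=False)[2][0].round(3),m.sum())
# window
def win(im,x0,y0,x1,y1,th):
    gg=im.astype(int).max(2)[y0:y1,x0:x1];k=(gg<th).astype(np.uint8);n,l,st,ce=cv2.connectedComponentsWithStats(k)
    print([(st[i,4],(ce[i]+[x0,y0]).round(1).tolist()) for i in range(1,n)])
    i=1+np.argmax(st[1:,4]);return ce[i]+[x0,y0]
wt=win(p,508,192,525,209,90);ws=win(ps,178,146,202,162,90)
o1,r1=ray(c,*wt);o2,r2=ray(cs,*ws)
t=np.linalg.lstsq(np.c_[r1,-r2],o2-o1,rcond=None)[0];A,B=o1+t[0]*r1,o2+t[1]*r2;print('window tri',A.round(4),B.round(4))
for n,PP,im,(x0,y0,x1,y1) in [('top',P,p,(480,160,556,240)),('sc',Q,ps,(155,135,220,170))]:
    s=PP[y0:y1,x0:x1].reshape(-1,3);col=im[y0:y1,x0:x1].reshape(-1,3)
    k=(~np.isnan(s[:,0]))&(s[:,2]>.19)&(s[:,2]<.27)&(col.min(1)>85);t=s[k]
    for _ in range(4):
        m0=t.mean(0);nn=np.linalg.svd(t-m0,full_matrices=False)[2][2];rs=(t-m0)@nn
        if _<3:t=t[abs(rs)<max(.004,1.5*rs.std())]
    nn*=np.sign(nn[2]);print('stage',n,len(t),m0.round(4),nn.round(3),np.arccos(nn[2]).round(3),np.arctan2(nn[1],nn[0]).round(3),rs.std().round(5),'win on plane',
      [(oo+rr_*((m0-oo)@nn)/(rr_@nn)).round(4) for oo,rr_ in((o1,r1),(o2,r2))])
    if n=='top':
        h=np.zeros(p.shape[:2],np.uint8);kk=(abs((PP-m0)@nn)<.008)&(g>85)&(u>480)&(u<556)&(v>160)&(v<240);h[kk]=1
        ct=max(cv2.findContours(h,0,2)[0],key=cv2.contourArea)
        E=np.array([oo+rq*((m0-oo)@nn)/(rq@nn) for oo,rq in(ray(c,*q[0]) for q in ct)])
        x=np.array([0,0,1.])-nn*nn[2];x/=np.linalg.norm(x);y=np.cross(nn,x);F=np.c_[(E-m0)@x,(E-m0)@y].astype(np.float32);print('stage rect',cv2.minAreaRect(F),x.round(3),y.round(3))
E
python3 m2.py
```

```text
knob dark centroid [0.4732 0.3728 0.154 ] 300
pointer px 6
pointer mean dir -1.835 pca [-0.281 -0.96 ] 0.010283659022703343
mark 6 [-0.0253 -0.0042] -2.976
mark 9 [-0.0312  0.0023] 3.069
bar [0.4466 0.1159 0.0407] [-0.998  0.065] 110
[(np.int32(79), [515.8, 200.1])]
[(np.int32(9), [199.2, 146.4]), (np.int32(15), [188.7, 153.8]), (np.int32(1), [178.0, 161.0])]
window tri [ 0.5875 -0.2818  0.2305] [ 0.5856 -0.2803  0.2296]
stage top 1753 [ 0.5892 -0.2832  0.2301] [-0.421  0.214  0.881] 0.492 2.671 0.00185 win on plane [array([ 0.5878, -0.2823,  0.2291]), array([ 0.5844, -0.2829,  0.2277])]
stage rect ((-0.0016176141798496246, 0.0002562180161476135), (0.08164357393980026, 0.1103179082274437), 89.89698791503906) [ 0.785 -0.399  0.473] [0.453 0.891 0.   ]
stage sc 752 [ 0.5882 -0.2811  0.2292] [-0.42   0.212  0.882] 0.49 2.674 0.00111 win on plane [array([ 0.5877, -0.2823,  0.2293]), array([ 0.5845, -0.2827,  0.2278])]
```

```bash
cat >> h.py <<'E'
def cur():
    s=status.observe();M=R.from_quat(s['tcp_rot']).as_matrix();return np.array(s['tcp_pos']),np.arctan2(M[1,0],M[0,0]),s
def plan(wps,p=None,a=None,step=.045,turn=.14,op=.085):
    """wps: list of (pos,az). tool down. prints calls of 5 rows"""
    if p is None: p,a,_=cur()
    rows=[];q,b=np.array(p,float),a
    for P,A in wps:
        P=np.array(P,float);n=max(1,int(np.ceil(max(np.linalg.norm(P-q)/step,abs(A-b)/turn))))
        rows+=[(q+(P-q)*i/n,b+(A-b)*i/n) for i in range(1,n+1)];q,b=P,A
    for i in range(0,len(rows),5):
        c=[]
        for P,A in rows[i:i+5]:
            e=P-p;c+=[e[0]*np.cos(a)+e[1]*np.sin(a), e[0]*np.sin(a)-e[1]*np.cos(a), -e[2], -(A-a), op]
        c=np.round(c,3);print(c.tolist())
        dx,dy,dz,dt=c[-5:-1];p=p+np.array([dx*np.cos(a)+dy*np.sin(a),dx*np.sin(a)-dy*np.cos(a),-dz]);a-=dt
    print('end',p.round(4),round(a,3))
E
python3 - <<'E'
from h import *
# ccw => az grows; final az = .32+2.93
plan([((.45,0,.30),1.99),((.475,.375,.25),3.2)])
E
```

```text
[0.03, -0.031, -0.005, -0.119, 0.085, 0.061, -0.062, -0.01, -0.238, 0.085, 0.091, -0.093, -0.015, -0.358, 0.085, 0.122, -0.124, -0.02, -0.477, 0.085, 0.152, -0.155, -0.025, -0.596, 0.085]
[0.043, -0.008, -0.005, -0.119, 0.085, 0.085, -0.016, -0.01, -0.239, 0.085, 0.128, -0.025, -0.015, -0.358, 0.085, 0.17, -0.033, -0.02, -0.477, 0.085, 0.213, -0.042, -0.025, -0.596, 0.085]
[0.04, 0.017, -0.005, -0.12, 0.085, 0.08, 0.034, -0.01, -0.239, 0.085, 0.12, 0.051, -0.014, -0.358, 0.085, 0.16, 0.068, -0.019, -0.477, 0.085, 0.202, 0.068, -0.014, -0.612, 0.085]
[0.033, 0.024, 0.006, -0.134, 0.085, 0.067, 0.049, 0.011, -0.269, 0.085, 0.101, 0.073, 0.017, -0.403, 0.085, 0.135, 0.097, 0.022, -0.537, 0.085, 0.169, 0.121, 0.028, -0.672, 0.085]
[0.011, 0.041, 0.005, -0.134, 0.085, 0.023, 0.081, 0.011, -0.269, 0.085, 0.034, 0.121, 0.017, -0.403, 0.085]
end [0.4753 0.3749 0.2495] 3.2
```

Emit:
apply_moves(deltas=[0.03, -0.03, -0.005, -0.12, 0.085, 0.06, -0.06, -0.01, -0.24, 0.085, 0.09, -0.095, -0.015, -0.36, 0.085, 0.12, -0.125, -0.02, -0.48, 0.085, 0.15, -0.155, -0.025, -0.6, 0.085])

```text
time: 0.65
tcp_pos: [0.2751, -0.3494, 0.2562]
tcp_rot: [0.895, 0.446, 0.0, -0.0]
force: [0.7, 0.6, 0.0]
width: 0.997
grip_force: 0.0
```

Emit:
apply_moves(deltas=[0.045, -0.01, -0.005, -0.12, 0.085, 0.085, -0.015, -0.01, -0.24, 0.085, 0.13, -0.025, -0.015, -0.36, 0.085, 0.17, -0.035, -0.02, -0.48, 0.085, 0.215, -0.04, -0.025, -0.6, 0.085])

```text
time: 1.15
tcp_pos: [0.3729, -0.1542, 0.2814]
tcp_rot: [0.723, 0.691, -0.0, -0.0]
force: [1.1, -0.7, 0.6]
width: 0.995
grip_force: 0.0
```

Emit:
apply_moves(deltas=[0.04, 0.015, -0.005, -0.12, 0.085, 0.08, 0.035, -0.01, -0.24, 0.085, 0.12, 0.05, -0.015, -0.36, 0.085, 0.16, 0.07, -0.02, -0.48, 0.085, 0.2, 0.07, -0.015, -0.6, 0.085])

```text
time: 1.65
tcp_pos: [0.4554, 0.0421, 0.2969]
tcp_rot: [0.486, 0.874, 0.001, 0.001]
force: [-0.2, -0.1, 0.0]
width: 0.998
grip_force: 0.0
```

```bash
python3 -c "
from h import *
p,a,s=cur();print(p,a,s['qpos'].round(3),s['time']);a%=6.283
plan([((.475,.375,.25),3.2)],p,a)"
```

```text
[0.45539594 0.04209778 0.29690569] 2.126059698342144 [-0.047  0.123 -0.085  1.36  -0.     0.969] 1.65
[0.034, 0.024, 0.006, -0.134, 0.085, 0.068, 0.048, 0.012, -0.268, 0.085, 0.102, 0.072, 0.018, -0.403, 0.085, 0.136, 0.096, 0.023, -0.537, 0.085, 0.17, 0.12, 0.029, -0.671, 0.085]
[0.012, 0.04, 0.006, -0.134, 0.085, 0.024, 0.08, 0.012, -0.269, 0.085, 0.035, 0.12, 0.018, -0.403, 0.085]
end [0.4753 0.3746 0.2499] 3.2
```

Emit:
apply_moves(deltas=[0.034, 0.024, 0.006, -0.134, 0.085, 0.068, 0.048, 0.012, -0.268, 0.085, 0.102, 0.072, 0.018, -0.403, 0.085, 0.136, 0.096, 0.023, -0.537, 0.085, 0.17, 0.12, 0.029, -0.67, 0.085])

```text
time: 2.15
tcp_pos: [0.4661, 0.2497, 0.2669]
tcp_rot: [0.172, 0.985, -0.0, -0.0]
force: [0.9, 0.2, 0.7]
width: 0.994
grip_force: 0.0
```

Emit:
apply_moves(deltas=[0.012, 0.04, 0.006, -0.134, 0.085, 0.024, 0.08, 0.012, -0.27, 0.085, 0.035, 0.12, 0.018, -0.4, 0.085, 0.035, 0.12, 0.018, -0.4, 0.085])

```text
time: 2.55
tcp_pos: [0.4738, 0.3767, 0.2467]
tcp_rot: [-0.028, 1.0, 0.0, -0.001]
force: [0.0, -0.8, 0.1]
width: 0.996
grip_force: 0.0
```

```bash
python3 - <<'E'
from h import *
import pickle
p,a,s=cur();print(p,a,s['qpos'].round(3),s['time'])
w=grab('wrist');t=grab('top');pickle.dump((w,t),open('v1.pkl','wb'));save('w1',w[0])
E
```

```text
[0.47378537 0.37668351 0.24670716] -3.085809114217163 [5.660e-01 4.420e-01 2.180e-01 1.349e+00 1.000e-03 5.100e-01] 2.55
```

View pics/w1.png

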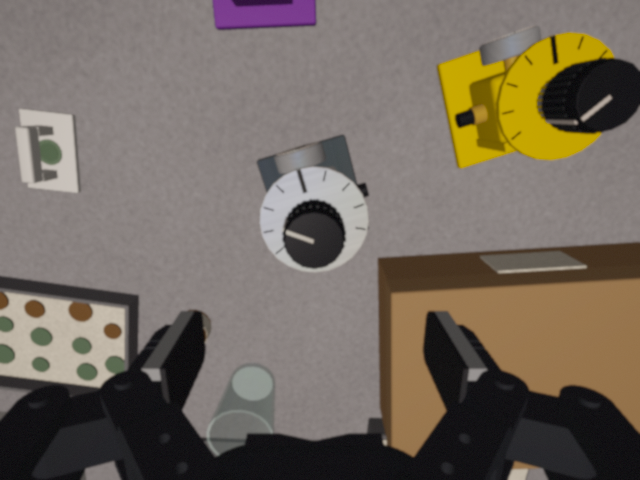

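The wrist view shows the knob top at (313,240) with its pointer running to (287,233). The long mark is at (302,181), and the gauge is behind it. I will compute the axis and angles.

```bash
cat > m3.py <<'E'
from h import *
import sys
def knob(w,zt=.154,zf=.106,K0=(.4745,.3765)):
    p,d,c=w;g=p.astype(int).min(2);G=p.astype(int).max(2);v,u=np.mgrid[:480,:640]
    def world(z):
        A=c['C'];D=np.stack([(u-c['cx'])/c['f'],-(v-c['cy'])/c['f'],-np.ones(u.shape)],-1)@A[:3,:3].T
        return A[:3,3]+D*((z-A[2,3])/D[...,2])[...,None]
    W=world(zf);r=np.linalg.norm(W[...,:2]-K0,axis=-1)
    m=((r<.05)&((g>130))).astype(np.uint8);m=cv2.morphologyEx(m,3,np.ones((3,3)))
    ct=max(cv2.findContours(m,0,1)[0],key=cv2.contourArea);h=cv2.convexHull(ct)[:,0]
    (fx,fy),rad=cv2.minEnclosingCircle(np.float32([onz(c,*q,zf)[:2]*1000 for q in h]));F=np.array([fx,fy])/1e3;print('flange',F.round(4),'rad',rad)
    W2=world(zt)
    dk=((np.linalg.norm(W2[...,:2]-F,axis=-1)<.022)&(d>0));P=cloud(c,d);top=P[dk&(P[...,2]>zt-.012)&(G<70)];print('knob z',np.median(top[:,2]).round(4))
    r2=np.linalg.norm(W2[...,:2]-F,axis=-1);m=(g>95)&(r2<.019);A=W2[m][:,:2]
    tip=A-F;e=tip.mean(0);pc=np.linalg.svd(A-A.mean(0))[2][0];pc*=np.sign(pc@e);print('pointer',m.sum(),np.arctan2(*e[::-1]).round(3),'pca',np.arctan2(*pc[::-1]).round(3))
    r=np.linalg.norm(W[...,:2]-F,axis=-1);an=np.arctan2(W[...,1]-F[1],W[...,0]-F[0])
    m=(r>.026)&(r<.039)&(np.cos(an+2.87)>.9)&(G<110);B=W[m][:,:2]-F;b=B.mean(0);pm=np.linalg.svd(B-b)[2][0];pm*=np.sign(pm@b)
    print('mark',m.sum(),np.arctan2(*b[::-1]).round(3),'pca',np.arctan2(*pm[::-1]).round(3))
if __name__=='__main__':
    import pickle;w,t=pickle.load(open('v1.pkl','rb'));knob(w);
    a,pp=w[2],t[2]
    # triangulate knob: dark-top centre by pointer inner etc. via depth in top view
    P=cloud(t[2],t[1])
E
python3 m3.py
```

```text
flange [0.4745 0.3765] rad 49.982444763183594
knob z 0.1538
pointer 399 -0.588 pca 0.805
mark 51 -2.836 pca -2.795
```

```bash
sed -i 's/g>130))/g>175))/' m3.py; python3 m3.py; python3 - <<'E'
from h import *
import pickle
w,t=pickle.load(open('v1.pkl','rb'));p,d,c=w
print(proj(c,[.4745,.3765,.154]),proj(c,[.4745,.3765,.106]))
G=p.astype(int).max(2);v,u=np.mgrid[:480,:640]
m=((G<75)&(np.hypot(u-313,v-238)<38)).astype(np.uint8);print(p[240,300:330:10],p[100,300],p[250,275])
n,l,st,ce=cv2.connectedComponentsWithStats(m);print(st,ce)
print(onz(c,313,240,.154),onz(c,314,220,.106),onz(w[2],286,232,.154),onz(w[2],303,182,.106),c['C'].round(3))
E
```

```text
flange [0.4718 0.3763] rad 40.73558044433594
knob z 0.1537
pointer 201 -1.492 pca -2.649
mark 54 -2.816 pca -2.797
(np.float64(312.99317452054964), np.float64(244.6636794621716)) (np.float64(313.1771880779977), np.float64(224.4842320696818))
[[ 85  80  76]
 [183 175 165]
 [ 44  42  44]] [136 129 127] [188 188 188]
[[     0      0    640    480 304203]
 [   284    201     61     67   2997]] [[319.54682564 239.55844946]
 [314.74708041 233.5672339 ]]
[0.47132163 0.37632956 0.154     ] [0.47090825 0.37693213 0.106     ] [0.46689603 0.35873276 0.154     ] [0.44225843 0.36716475 0.106     ] [[-0.056 -0.95  -0.308  0.394]
 [ 0.998 -0.053 -0.016  0.373]
 [-0.001 -0.309  0.951  0.389]
 [ 0.     0.     0.     1.   ]]
```

```bash
python3 - <<'E'
from h import *
import pickle
o=pickle.load(open('v0.pkl','rb'));p,d,c=o['top'];P=cloud(c,d)
for u,v in((174,143),(170,200),(176,222),(178,190),(60,220)):print(u,v,P[v,u].round(3))
w,t=pickle.load(open('v1.pkl','rb'));p,d,c=w;g=p.astype(int).min(2);v,u=np.mgrid[:480,:640]
m=(g>110)&(np.hypot(u-312,v-240)<27);ys,xs=np.where(m);A=np.array([onz(c,x,y,.154)[:2] for x,y in zip(xs,ys)])
print(m.sum(),xs.min(),xs.max(),ys.min(),ys.max());k=np.linalg.svd(A-A.mean(0))[2][0];print(k,np.arctan2(-abs(k[1]),k[0]*-np.sign(k[1])))
p,a,s=cur();plan([((.473,.3765,.16),a),((.473,.3765,.117),a)],p,a)
E
```

```text
174 143 [ 0.748  0.477 -0.003]
170 200 [0.591 0.456 0.093]
176 222 [0.547 0.451 0.044]
178 190 [0.631 0.46  0.001]
60 220 [0.539 0.7   0.093]
136 286 313 230 242
[-0.29878706 -0.9543198 ] -1.8742177327834577
[0.001, 0.002, 0.044, -0.0, 0.085, 0.001, 0.003, 0.088, -0.0, 0.085, 0.001, 0.003, 0.131, -0.0, 0.085]
end [0.4731 0.376  0.1172] -3.092
```

Emit:
apply_moves(deltas=[0.001, 0.003, 0.044, 0, 0.085, 0.001, 0.003, 0.085, 0, 0.085], newtons=40)

```text
time: 2.85
tcp_pos: [0.475, 0.3753, 0.165]
tcp_rot: [-0.024, 1.0, 0.001, 0.002]
force: [0.7, -0.5, -0.4]
width: 0.997
grip_force: 0.0
```

```bash
python3 -c "
from h import *
p,a,s=cur();print(p,a,s['qpos'].round(3),s['time'],s['force'])
plan([((.473,.3765,.117),a)],p,a)"
```

```text
[0.47497031 0.37533599 0.16502981] -3.0944440059329756 [ 0.564  0.459  0.034  1.141 -0.     0.517] 2.85 [ 0.71453654 -0.47360759 -0.41698088]
[0.001, 0.001, 0.024, -0.0, 0.085, 0.002, 0.001, 0.048, -0.0, 0.085]
end [0.4729 0.3762 0.117 ] -3.094
```

Emit:
apply_moves(deltas=[0.001, 0.001, 0.024, 0, 0.085, 0.002, 0.001, 0.048, 0, 0.085, 0.002, 0.001, 0.048, 0, 0.085])

```text
time: 3.15
tcp_pos: [0.4692, 0.3734, 0.1131]
tcp_rot: [-0.023, 1.0, -0.002, -0.003]
force: [-0.5, -0.6, 0.3]
width: 0.993
grip_force: 0.0
```

Emit:
apply_moves(deltas=[0, 0, 0, 0, 0.03, 0, 0, 0, 0, 0.03, 0, 0, 0, 0, 0.03, 0, 0, 0, 0, 0.03, 0, 0, 0, 0, 0.03], newtons=40)

```text
time: 3.65
tcp_pos: [0.473, 0.3766, 0.1183]
tcp_rot: [-0.024, 1.0, 0.0, 0.002]
force: [-0.5, -3.3, 6.6]
width: 0.481
grip_force: 40.0
```

Emit:
apply_moves(deltas=[0, 0, -0.001, 0.12, 0.03, 0, 0, -0.001, 0.25, 0.03, 0, 0, -0.001, 0.38, 0.03, 0, 0, -0.001, 0.51, 0.03, 0, 0, -0.001, 0.64, 0.03])

```text
time: 4.15
tcp_pos: [0.4728, 0.3762, 0.1183]
tcp_rot: [0.294, 0.956, 0.0, 0.001]
force: [0.5, -3.0, 1.7]
width: 0.478
grip_force: 41.2
```

Emit:
apply_moves(deltas=[0, 0, 0, 0.11, 0.03, 0, 0, 0, 0.22, 0.03, 0, 0, 0, 0.32, 0.03, 0, 0, 0, 0.32, 0.03, 0, 0, 0, 0.32, 0.03])

```text
time: 4.65
tcp_pos: [0.4726, 0.3761, 0.1183]
tcp_rot: [0.439, 0.898, 0.0, 0.001]
force: [1.8, -5.3, 6.4]
width: 0.481
grip_force: 41.4
```

```bash
python3 - <<'E'
from h import *
import pickle
p,a,s=cur();print(p,a,s['qpos'].round(3),s['time'],s['force'],s['moment'],s['grip_force'],s['width'])
w=grab('wrist');sc=grab('scene');pickle.dump((w,sc),open('v2.pkl','wb'))
b=cv2.resize(sc[0][265:345,380:460],(400,400),interpolation=cv2.INTER_CUBIC)
save('w2',np.hstack([cv2.resize(w[0][180:480,180:480],(400,400)),b]))
E
```

```text
[0.47261633 0.37609607 0.11827225] 2.2319963020942897 [ 0.568  0.487 -0.048  1.035 -0.002  1.478] 4.65 [ 1.7862426  -5.32884012  6.42994122] [-0.92469696 -0.20555726 -0.09568597] 41.43632544670254 0.48124407449268186
```

View pics/w2.png

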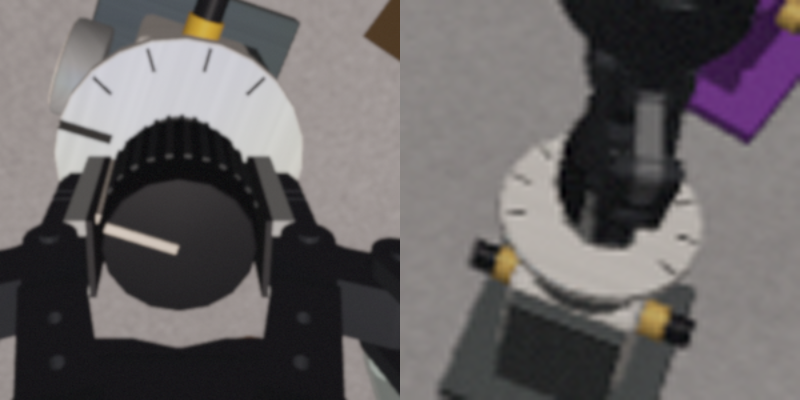

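The wrist crop shows the pointer running from (178,250) to (105,228), nearly parallel to the long mark from (110,138) to (60,125). I will check the residual angle numerically.

```bash
python3 - <<'E'
from h import *
import pickle
w,sc=pickle.load(open('v2.pkl','rb'));p,d,c=w
g=p.astype(int).min(2);G=p.astype(int).max(2);v,u=np.mgrid[:480,:640]
def box(x0,y0,x1,y1): return (u>=180+.75*x0)&(u<=180+.75*x1)&(v>=180+.75*y0)&(v<=180+.75*y1)
def ln(m,z):
    ys,xs=np.where(m);A=np.array([onz(c,x,y,z)[:2] for x,y in zip(xs,ys)]);k=np.linalg.svd(A-A.mean(0))[2][0];k*=-np.sign(k[0]);return m.sum(),A.mean(0).round(4),A.min(0).round(3),A.max(0).round(3),np.arctan2(k[1],k[0]).round(3)
print('pointer',ln((g>120)&box(112,215,185,258),.154))
print('mark',ln((G<110)&box(60,118,112,145),.106))
P=cloud(c,d);print(P[180+int(.75*240),180+int(.75*200)])
E
```

```text
pointer (np.int64(398), array([0.4637, 0.3741]), array([0.455, 0.37 ]), array([0.472, 0.378]), np.float64(-2.838))
mark (np.int64(216), array([0.4414, 0.3661]), array([0.433, 0.362]), array([0.45, 0.37]), np.float64(-2.808))
[0.47482768 0.38215098 0.15355311]
```

The pointer is 0.03 rad past the mark, within tolerance, and the knob is still up (top at 0.1536). Next I push it down.

Emit:
apply_moves(deltas=[0, 0, 0.002, 0, 0.03, 0, 0, 0.004, 0, 0.03, 0, 0, 0.006, 0, 0.03, 0, 0, 0.008, 0, 0.03, 0, 0, 0.009, 0, 0.03], newtons=60)

```text
time: 5.25
tcp_pos: [0.4727, 0.3761, 0.1105]
tcp_rot: [0.439, 0.898, 0.0, 0.001]
force: [-2.7, -7.4, 18.4]
width: 0.469
grip_force: 60.4
```

Emit:
apply_moves(deltas=[0, 0, 0.001, 0, 0.03, 0, 0, 0.001, 0, 0.03, 0, 0, 0.001, 0, 0.03])

```text
time: 5.55
tcp_pos: [0.4727, 0.3761, 0.1105]
tcp_rot: [0.439, 0.898, 0.001, 0.002]
force: [-2.4, -7.8, 18.6]
width: 0.47
grip_force: 60.6
```

```bash
python3 - <<'E'
from h import *
import pickle
p,a,s=cur();print(p,a,s['time'],s['force'],s['moment'],s['grip_force'],s['width'])
w=grab('wrist');pickle.dump(w,open('v3.pkl','wb'));p,d,c=w
v,u=np.mgrid[:480,:640];m=(np.hypot(u-315,v-375)<25);P=cloud(c,d)[m];print(np.nanmedian(P,0))
E
```

```text
[0.47270353 0.37613011 0.11047855] 2.23191970036011 5.55 [-2.4360516  -7.75863707 18.59802715] [-1.52198946  0.65240724 -0.11002806] 60.58469719486311 0.4704444749737761
[0.47456168 0.37465662 0.14586542]
```

Emit:
apply_moves(deltas=[0, 0, 0, 0, 0.085, 0, 0, 0, 0, 0.085, 0, 0, 0, 0, 0.085, 0, 0, 0, 0, 0.085])

```text
time: 6.0
tcp_pos: [0.4712, 0.3767, 0.1067]
tcp_rot: [0.439, 0.898, -0.0, -0.0]
force: [0.3, 0.0, -0.0]
width: 0.998
grip_force: 0.0
```

Emit:
apply_moves(deltas=[0, 0, -0.02, 0, 0.085, 0, 0, -0.05, 0, 0.085, 0, 0, -0.09, 0, 0.085, 0, 0, -0.13, 0, 0.085, 0, 0, -0.13, 0, 0.085])

```text
time: 6.5
tcp_pos: [0.4742, 0.3785, 0.2434]
tcp_rot: [0.44, 0.898, 0.005, 0.003]
force: [0.2, 0.3, -0.1]
width: 0.997
grip_force: 0.0
```

```bash
python3 - <<'E'
from h import *
import pickle
p,a,s=cur();print(p,a,s['time'],s['width'],s['qpos'].round(3))
w=grab('wrist');pickle.dump(w,open('v4.pkl','wb'));p,d,c=w;P=cloud(c,d)
g=p.astype(int).min(2);G=p.astype(int).max(2)
ys,xs=np.mgrid[:480,:640];W=np.array([c['C'][:3,3]]);A=c['C'];D=np.stack([(xs-c['cx'])/c['f'],-(ys-c['cy'])/c['f'],-np.ones(xs.shape)],-1)@A[:3,:3].T
for z,cond,nm in((.146,lambda r:(g>120)&(r<.0165),'pointer'),(.106,lambda r:(G<110)&(r>.029)&(r<.039),'mark')):
    X=(A[:3,3]+D*((z-A[2,3])/D[...,2])[...,None])[...,:2];e=X-[.4715,.3765];r=np.hypot(e[...,0],e[...,1]);an=np.arctan2(e[...,1],e[...,0])
    m=cond(r)&(np.cos(an+2.81)>.93);Y=X[m];k=np.linalg.svd(Y-Y.mean(0))[2][0];k*=-np.sign(k[0]);print(nm,m.sum(),Y.mean(0).round(4),np.arctan2(k[1],k[0]).round(3))
    if nm=='pointer':print('z',np.nanmedian(P[(r<.015)&(G<80)][:,2]))
p,a,s=cur()
# slide view: above slide, az 3.07, TCP z .15
plan([((.446,.115,.16),3.08)],p,a)
E
```

```text
[0.47421864 0.37850916 0.2434332 ] 2.231359579392259 6.5 0.9968423814823738 [0.569 0.433 0.196 1.323 0.    1.479]
pointer 105 [0.4628 0.3736] -2.829
z 0.14579884989008818
mark 35 [0.4395 0.3653] -2.795
[-0.027, -0.026, 0.011, -0.121, 0.085, -0.055, -0.052, 0.023, -0.242, 0.085, -0.082, -0.078, 0.034, -0.364, 0.085, -0.109, -0.105, 0.046, -0.485, 0.085, -0.136, -0.131, 0.057, -0.606, 0.085]
[-0.008, -0.037, 0.012, -0.121, 0.085, -0.016, -0.074, 0.023, -0.243, 0.085]
end [0.4464 0.1148 0.1604] 3.08
```

Emit:
apply_moves(deltas=[-0.027, -0.026, 0.005, -0.12, 0.085, -0.055, -0.052, 0.015, -0.24, 0.085, -0.082, -0.078, 0.03, -0.36, 0.085, -0.11, -0.105, 0.045, -0.485, 0.085, -0.136, -0.131, 0.057, -0.606, 0.085])

```text
time: 7.05
tcp_pos: [0.4497, 0.187, 0.1778]
tcp_rot: [0.149, 0.989, -0.001, -0.001]
force: [-0.1, -0.7, -0.1]
width: 0.997
grip_force: 0.0
```

Emit:
apply_moves(deltas=[-0.008, -0.037, 0.012, -0.12, 0.085, -0.016, -0.074, 0.023, -0.24, 0.085, -0.016, -0.074, 0.023, -0.24, 0.085, -0.016, -0.074, 0.023, -0.24, 0.085])

```text
time: 7.45
tcp_pos: [0.4433, 0.1129, 0.156]
tcp_rot: [0.034, 0.999, 0.0, -0.001]
force: [0.1, 0.2, 0.1]
width: 0.995
grip_force: 0.0
```

```bash
python3 - <<'E'
from h import *
import pickle
p,a,s=cur();print(p,a,s['time'],s['width'],s['qpos'].round(3))
w=grab('wrist');pickle.dump(w,open('v5.pkl','wb'));save('w5',w[0]);p,d,c=w
hsv=cv2.cvtColor(p,cv2.COLOR_RGB2HSV)
print(proj(c,[.446,.1155,.006]),proj(c,[.446,.1155,.04]))
E
```

```text
[0.44332412 0.11288854 0.15595101] 3.074014564103547 7.45 0.9949975169477107 [ 1.100e-01  1.850e-01 -3.810e-01  1.007e+00  1.000e-03  1.780e-01]
(np.float64(317.03700662279215), np.float64(223.5577054004706)) (np.float64(317.3731784210077), np.float64(236.54024485384863))
```

View pics/w5.png

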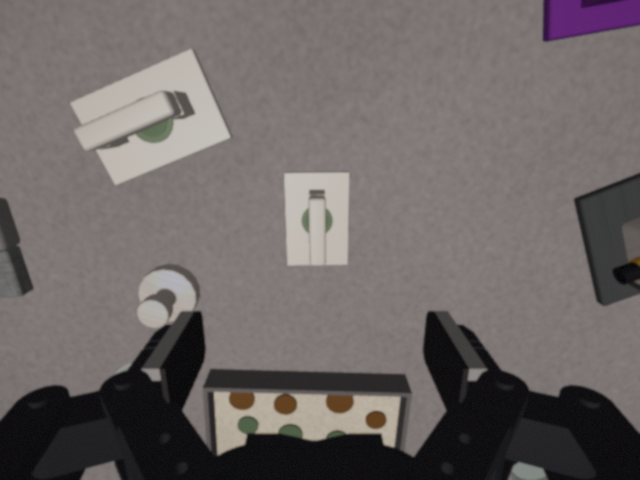

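The smaller slide, plate (284..350,173..265) with its bar at (317,196–262), lies square to the tool. The larger one is at (150,115) and the stub at (165,295), and both are clear. I will measure the bar and plate in this view.

```bash
python3 - <<'E'
from h import *
import pickle
p,d,c=pickle.load(open('v5.pkl','rb'));hsv=cv2.cvtColor(p,cv2.COLOR_RGB2HSV);P=cloud(c,d)
m=((hsv[...,2]>165)).astype(np.uint8);k=np.zeros_like(m);k[160:280,270:365]=m[160:280,270:365]
ct=max(cv2.findContours(k,0,1)[0],key=cv2.contourArea)
r=cv2.minAreaRect(np.float32([onz(c,*q[0],.006)[:2]*1000 for q in ct]));print('plate',r)
v,u=np.mgrid[:480,:640];b=(u>300)&(u<335)&(v>185)&(v<270)&(P[...,2]>.03)
Y=P[b];print('bar',b.sum(),Y.mean(0).round(4),np.percentile(Y,[2,98],0).round(4),np.linalg.svd((Y-Y.mean(0))[:,:2],full_matrices=False)[2][0].round(3),np.median(Y[:,2]))
p,a,s=cur();print(p,a)
E
```

```text
plate ((443.2287292480469, 115.19099426269531), (49.336631774902344, 74.70355987548828), 86.67171478271484)
bar 1185 [0.4411 0.1154 0.0393] [[0.4182 0.1091 0.0341]
 [0.4661 0.1217 0.0411]] [ 0.998 -0.055] 0.039486070599415335
[0.44403416 0.11364048 0.15653098] 3.075656890402699
```

```bash
python3 - <<'E'
from h import *
plan([((.4448,.1155,.055),3.083),((.4448,.1155,.015),3.083)])
E
```

```text
[-0.0, 0.001, 0.034, -0.002, 0.085, -0.0, 0.001, 0.068, -0.005, 0.085, -0.001, 0.002, 0.102, -0.007, 0.085, -0.001, 0.002, 0.142, -0.007, 0.085]
end [0.4452 0.1156 0.0145] 3.083
```

Emit:
apply_moves(deltas=[0, 0.001, 0.034, -0.002, 0.085, 0, 0.001, 0.068, -0.005, 0.085, -0.001, 0.002, 0.1, -0.007, 0.085, -0.001, 0.002, 0.125, -0.007, 0.085, -0.001, 0.002, 0.125, -0.007, 0.085], newtons=20)

```text
time: 8.0
tcp_pos: [0.4428, 0.1163, 0.0294]
tcp_rot: [0.028, 1.0, -0.0, -0.003]
force: [-0.6, -0.2, -0.1]
width: 0.995
grip_force: 0.0
```

```bash
python3 - <<'E'
from h import *
p,a,s=cur();print(p,a,s['force'],s['time']);plan([((.4448,.1155,.015),3.083)])
E
```

```text
[0.44276936 0.11631227 0.02939135] 3.085539820428484 [-0.55479898 -0.21048171 -0.08906464] 8.0
[-0.002, -0.001, 0.014, 0.003, 0.085]
end [0.4447 0.1152 0.0154] 3.083
```

Emit:
apply_moves(deltas=[-0.001, 0, 0.008, 0, 0.085, -0.001, 0, 0.015, 0, 0.085, -0.001, 0, 0.015, 0, 0.085])

```text
time: 8.3
tcp_pos: [0.4472, 0.1156, 0.0174]
tcp_rot: [0.029, 1.0, 0.0, 0.0]
force: [-1.0, -0.8, 0.8]
width: 0.993
grip_force: 0.0
```

Emit:
apply_moves(deltas=[0, 0, 0, 0, 0.005, 0, 0, 0, 0, 0.005, 0, 0, 0, 0, 0.005, 0, 0, 0, 0, 0.005, 0, 0, 0, 0, 0.005], newtons=20)

```text
time: 8.8
tcp_pos: [0.4468, 0.1152, 0.0175]
tcp_rot: [0.029, 1.0, -0.0, 0.0]
force: [0.3, -2.5, 1.5]
width: 0.139
grip_force: 3.2
```

Emit:
apply_moves(deltas=[0, 0, 0, 0, 0.005, 0, 0, 0, 0, 0.005])

```text
time: 9.0
tcp_pos: [0.4468, 0.1152, 0.0174]
tcp_rot: [0.029, 1.0, -0.0, 0.0]
force: [-0.5, -0.3, 3.3]
width: 0.133
grip_force: 26.1
```

```bash
python3 - <<'E'
from h import *
import pickle
o=pickle.load(open('v0.pkl','rb'));p,d,c=o['top'];P=cloud(c,d)
Q=P[100:245,440:575].reshape(-1,3);Q=Q[~np.isnan(Q[:,0])];h=Q[Q[:,2]>.25];print(len(h),np.percentile(h,[0,50,100],0).round(3))
plan([((.447,.115,.12),3.083),((.50,-.05,.30),3.0),((.584,-.281,.30),2.673)],op=.005)
E
```

```text
236 [[ 0.602 -0.341  0.25 ]
 [ 0.627 -0.302  0.253]
 [ 0.651 -0.259  0.259]]
[-0.0, -0.0, -0.034, 0.0, 0.005, -0.0, -0.0, -0.068, 0.0, 0.005, -0.0, -0.0, -0.103, 0.001, 0.005, -0.011, -0.027, -0.133, 0.015, 0.005, -0.021, -0.054, -0.163, 0.028, 0.005]
[-0.011, -0.027, -0.03, 0.014, 0.005, -0.022, -0.053, -0.06, 0.028, 0.005, -0.034, -0.08, -0.09, 0.042, 0.005, -0.045, -0.107, -0.12, 0.056, 0.005, -0.062, -0.144, -0.12, 0.11, 0.005]
[-0.021, -0.035, 0.0, 0.055, 0.005, -0.042, -0.07, 0.0, 0.109, 0.005, -0.064, -0.105, 0.0, 0.164, 0.005, -0.085, -0.14, 0.0, 0.218, 0.005, -0.106, -0.175, 0.0, 0.273, 0.005]
end [ 0.584  -0.281   0.3004] 2.673
```

Emit:
apply_moves(deltas=[0, 0, -0.02, 0, 0.005, 0, 0, -0.05, 0, 0.005, 0, 0, -0.085, 0, 0.005, 0, 0, -0.1, 0, 0.005, 0, 0, -0.1, 0, 0.005])

```text
time: 9.5
tcp_pos: [0.4488, 0.1155, 0.1195]
tcp_rot: [0.029, 1.0, 0.0, 0.002]
force: [0.6, -0.2, -1.0]
width: 0.134
grip_force: 25.6
```

Emit:
apply_moves(deltas=[-0.01, -0.025, -0.03, 0.015, 0.005, -0.02, -0.05, -0.06, 0.03, 0.005, -0.03, -0.08, -0.095, 0.04, 0.005, -0.04, -0.105, -0.13, 0.055, 0.005, -0.055, -0.135, -0.165, 0.07, 0.005])

```text
time: 10.0
tcp_pos: [0.4929, -0.0233, 0.2819]
tcp_rot: [0.064, 0.998, 0.0, -0.001]
force: [1.5, 0.0, -0.9]
width: 0.136
grip_force: 25.6
```

```bash
python3 - <<'E'
from h import *
p,a,s=cur();print(p,a,s['force'],s['time'],s['grip_force'],s['width'],s['qpos'].round(2));plan([((.584,-.281,.30),2.673)],p,a,op=.005)
E
```

```text
[ 0.49287259 -0.0232984   0.28189906] 3.0137225672315013 [ 1.53817325  0.03502958 -0.8790276 ] 10.0 25.614149272441864 0.13588850385042056 [-0.18  0.2  -0.03  1.34  0.   -0.05]
[-0.018, -0.035, -0.003, 0.049, 0.005, -0.035, -0.07, -0.005, 0.097, 0.005, -0.053, -0.105, -0.008, 0.146, 0.005, -0.07, -0.139, -0.01, 0.195, 0.005, -0.088, -0.174, -0.013, 0.243, 0.005]
[-0.026, -0.03, -0.003, 0.049, 0.005, -0.051, -0.059, -0.005, 0.098, 0.005]
end [ 0.5841 -0.2806  0.2999] 2.673
```

Emit:
apply_moves(deltas=[-0.018, -0.035, -0.006, 0.05, 0.005, -0.035, -0.07, -0.012, 0.1, 0.005, -0.053, -0.105, -0.015, 0.145, 0.005, -0.07, -0.139, -0.018, 0.195, 0.005, -0.088, -0.174, -0.02, 0.243, 0.005])

```text
time: 10.5
tcp_pos: [0.5589, -0.2078, 0.3004]
tcp_rot: [0.185, 0.983, 0.0, -0.001]
force: [0.8, -0.0, -0.7]
width: 0.138
grip_force: 25.6
```

Emit:
apply_moves(deltas=[-0.026, -0.03, 0, 0.05, 0.005, -0.051, -0.059, 0, 0.098, 0.005, -0.051, -0.059, 0, 0.098, 0.005, -0.051, -0.059, 0, 0.098, 0.005])

```text
time: 10.9
tcp_pos: [0.5847, -0.2805, 0.2994]
tcp_rot: [0.233, 0.973, 0.001, -0.002]
force: [0.4, -0.3, -0.8]
width: 0.135
grip_force: 25.6
```

```bash
python3 - <<'E'
from h import *
import pickle
p,a,s=cur();print(p,a,s['force'],s['time'],s['grip_force'],s['width'],s['qpos'].round(2))
w=grab('wrist');sc=grab('scene');t=grab('top');pickle.dump((w,sc,t),open('v6.pkl','wb'))
save('w6',np.hstack([cv2.resize(w[0][100:460,140:500],(400,400)),cv2.resize(sc[0][80:240,110:270],(400,400),interpolation=cv2.INTER_CUBIC)]))
E
```

```text
[ 0.58472584 -0.28046437  0.29944265] 2.671785833187689 [ 0.38934304 -0.27398338 -0.79632667] 10.9 25.605415999889374 0.13535763017027144 [-0.55  0.56  0.54  1.56  0.   -0.08]
```

View pics/w6.png

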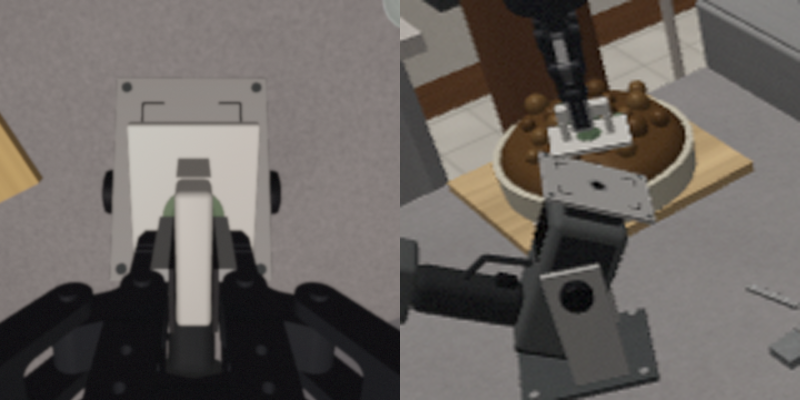

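The wrist crop shows the slide still level. It is centred laterally on the stage, with the plate spanning 128–260, the corner marks 142–242, and the edges parallel. I will descend to just above first contact.

Emit:
apply_moves(deltas=[0, 0, 0.008, 0, 0.005, 0, 0, 0.016, 0, 0.005, 0, 0, 0.024, 0, 0.005, 0, 0, 0.03, 0, 0.005, 0, 0, 0.03, 0, 0.005], newtons=20)

```text
time: 11.55
tcp_pos: [0.5844, -0.2794, 0.2709]
tcp_rot: [0.232, 0.973, 0.0, -0.001]
force: [-0.3, -0.1, 0.2]
width: 0.132
grip_force: 25.6
```

Emit:
apply_moves(deltas=[0, 0, 0.001, 0, 0.005, 0, 0, 0.002, 0, 0.005, 0, 0, 0.003, 0, 0.005])

```text
time: 11.85
tcp_pos: [0.5852, -0.2801, 0.2696]
tcp_rot: [0.232, 0.973, -0.0, 0.0]
force: [0.3, -0.3, -1.0]
width: 0.134
grip_force: 25.6
```

Emit:
apply_moves(deltas=[0, 0, 0.0015, 0, 0.005, 0, 0, 0.003, 0, 0.005, 0, 0, 0.0045, 0, 0.005, 0, 0, 0.0045, 0, 0.005])

```text
time: 12.25
tcp_pos: [0.5849, -0.2799, 0.2645]
tcp_rot: [0.232, 0.973, 0.0, -0.0]
force: [-0.0, -0.5, -0.3]
width: 0.137
grip_force: 25.6
```

Emit:
apply_moves(deltas=[0.001, 0, 0.0015, 0, 0.005, 0.002, 0, 0.003, 0, 0.005, 0.003, 0, 0.0045, 0, 0.005, 0.003, 0, 0.0045, 0, 0.005])

```text
time: 12.65
tcp_pos: [0.583, -0.279, 0.262]
tcp_rot: [0.232, 0.973, -0.001, 0.002]
force: [-0.0, -0.2, 4.3]
width: 0.137
grip_force: 26.4
```

Emit:
apply_moves(deltas=[0.001, 0, 0.0015, 0, 0.005, 0.002, 0, 0.003, 0, 0.005, 0.003, 0, 0.0045, 0, 0.005, 0.003, 0, 0.0045, 0, 0.005])

```text
time: 13.05
tcp_pos: [0.5802, -0.2775, 0.2577]
tcp_rot: [0.232, 0.973, -0.001, 0.002]
force: [-1.5, 1.2, 6.7]
width: 0.135
grip_force: 27.1
```

```bash
python3 - <<'E'
from h import *
p,a,s=cur();print(p,a,s['force'],s['moment'],s['time'])
p,d,c=grab('scene');P=cloud(c,d);hsv=cv2.cvtColor(p,cv2.COLOR_RGB2HSV)
m=(P[...,2]>.2)&(p.min(2)>185)&(P[...,0]>.5)&(P[...,0]<.66)&(P[...,1]<-.2)&(P[...,1]>-.36);Y=P[m];print(m.sum(),Y.mean(0))
E
```

```text
[ 0.58015443 -0.27754065  0.25768449] 2.6728419348323635 [-1.49542103  1.16244958  6.69772057] [ 0.02792066 -0.04108283  0.03605959] 13.05
0 [nan nan nan]<stdin>:4: RuntimeWarning: Mean of empty slice.
  ret = um.true_divide(
```

Emit:
apply_moves(deltas=[0.001, 0, 0.0015, 0, 0.005, 0.002, 0, 0.003, 0, 0.005, 0.003, 0, 0.0045, 0, 0.005, 0.004, 0, 0.006, 0, 0.005, 0.004, 0, 0.006, 0, 0.005])

```text
time: 13.6
tcp_pos: [0.5767, -0.2758, 0.2515]
tcp_rot: [0.232, 0.973, -0.001, 0.002]
force: [-1.0, 0.9, 5.5]
width: 0.127
grip_force: 27.8
```

Emit:
apply_moves(deltas=[0.0005, 0, 0.001, 0, 0.005, 0.001, 0, 0.002, 0, 0.005, 0.0015, 0, 0.003, 0, 0.005, 0.002, 0, 0.004, 0, 0.005, 0.002, 0, 0.004, 0, 0.005])

```text
time: 14.1
tcp_pos: [0.575, -0.2749, 0.2476]
tcp_rot: [0.232, 0.973, -0.001, 0.002]
force: [-0.9, 0.2, 7.0]
width: 0.134
grip_force: 28.4
```

```bash
python3 - <<'E'
from h import *
import pickle
p,a,s=cur();print(p,a,s['force'],s['time'],s['grip_force'],s['width'])
w=grab('wrist');sc=grab('scene');pickle.dump((w,sc),open('v7.pkl','wb'))
save('w7',np.hstack([cv2.resize(w[0][100:460,140:500],(400,400)),cv2.resize(sc[0][110:190,150:230],(400,400),interpolation=cv2.INTER_CUBIC)]))
E
```

```text
[ 0.57498442 -0.27493185  0.24755931] 2.6728538125392745 [-0.94913201  0.23932141  7.02839541] 14.1 28.35063099861145 0.1344950069629524
```

View pics/w7.png

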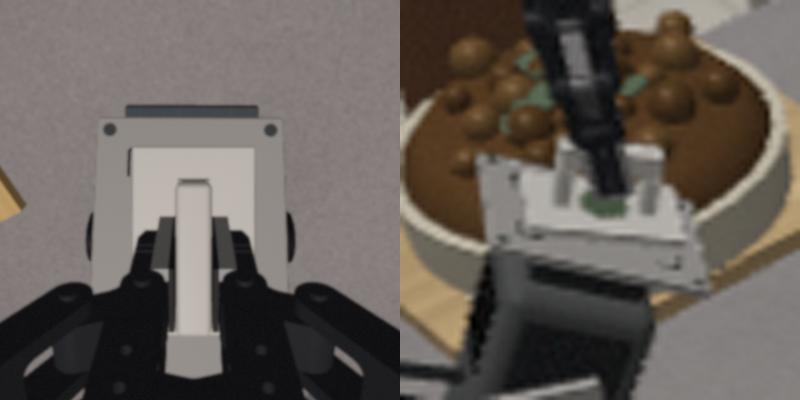

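The slide is tilting to match the face. A thin gap remains at its lower edge, at right crop (690,215). I will continue gently.

Emit:
apply_moves(deltas=[0.0003, 0, 0.0007, 0, 0.005, 0.0006, 0, 0.0014, 0, 0.005, 0.0009, 0, 0.002, 0, 0.005, 0.0009, 0, 0.002, 0, 0.005])

```text
time: 14.6
tcp_pos: [0.5743, -0.2746, 0.2456]
tcp_rot: [0.232, 0.973, -0.001, 0.002]
force: [-1.6, -0.2, 6.1]
width: 0.134
grip_force: 28.7
```

Emit:
apply_moves(deltas=[0.0002, 0, 0.0005, 0, 0.005, 0.0004, 0, 0.001, 0, 0.005, 0.0004, 0, 0.001, 0, 0.005])

```text
time: 14.9
tcp_pos: [0.5739, -0.2744, 0.2446]
tcp_rot: [0.232, 0.973, -0.001, 0.002]
force: [-0.1, 0.1, 6.3]
width: 0.136
grip_force: 28.9
```

```bash
cat > m8.py <<'E'
from h import *
import pickle
p,a,s=cur();print(p,a,s['force'],s['time'],s['grip_force'],s['width'])
w=grab('wrist');pickle.dump(w,open('v8.pkl','wb'));p,d,c=w;P=cloud(c,d)
v,u=np.mgrid[:480,:640];g=p.astype(int).min(2)
W0=np.array([.5868,-.2823,.2292]);x=np.array([.786,-.398,.472]);n=np.array([-.421,.2135,.8815]);y=np.cross(n,x)
L=np.stack([(P-W0)@x,(P-W0)@y,(P-W0)@n],-1)
def fit(m):
    t=P[m]
    for _ in range(3):
        q=t.mean(0);k=np.linalg.svd(t-q,full_matrices=False)[2][2];k*=np.sign(k[2]);r=(t-q)@k;t=t[abs(r)<2*r.std()+1e-4]
    return k,q,len(t)
ok=~np.isnan(P[...,0])
pl=ok&(g>185)&(L[...,0]<-.012)&(L[...,0]>-.05)&(abs(L[...,1])<.024)&(abs(L[...,2])<.015)
fa=ok&(g>90)&(g<175)&(L[...,0]<-.0)&(L[...,0]>-.06)&(abs(L[...,1])<.042)&(abs(L[...,2])<.01)
k1,q1,n1=fit(pl);k2,q2,n2=fit(fa);print('plate',k1.round(3),n1,np.arccos(k1[2]).round(3),'face',k2.round(3),n2,np.arccos(k2[2]).round(3),'angle',np.arccos(k1@k2).round(3),'gap of tops',((q1-q2)@k2).round(4))
for nm,m in(('plate',pl),('face',fa)): print(nm,np.percentile(L[m],[1,50,99],0).round(4).tolist())
E
python3 m8.py
```

```text
[ 0.57391717 -0.27438681  0.24462774] 2.6728497165383014 [-0.08666173  0.09979131  6.28023418] 14.9 28.85644108057022 0.13565720514698085m8.py:11: RuntimeWarning: Mean of empty slice.
  q=t.mean(0);k=np.linalg.svd(t-q,full_matrices=False)[2][2];k*=np.sign(k[2]);r=(t-q)@k;t=t[abs(r)<2*r.std()+1e-4]
  ret = um.true_divide(
Traceback (most recent call last):
  File "m8.py", line 16, in <module>
    k1,q1,n1=fit(pl);k2,q2,n2=fit(fa);print('plate',k1.round(3),n1,np.arccos(k1[2]).round(3),'face',k2.round(3),n2,np.arccos(k2[2]).round(3),'angle',np.arccos(k1@k2).round(3),'gap of tops',((q1-q2)@k2).round(4))
             ~~~^^^^
  File "m8.py", line 11, in fit
    q=t.mean(0);k=np.linalg.svd(t-q,full_matrices=False)[2][2];k*=np.sign(k[2]);r=(t-q)@k;t=t[abs(r)<2*r.std()+1e-4]
                  ~~~~~~~~~~~~~~~~~~~~~~~~~~~~~~~~~~~~~~~~~^^^
IndexError: index 2 is out of bounds for axis 0 with size 0
```

```bash
sed -i 's/^w=grab.*$/import sys\nw=pickle.load(open("v8.pkl","rb")) if len(sys.argv)>1 else grab("wrist");pickle.dump(w,open("v8.pkl","wb"));p,d,c=w;P=cloud(c,d)/; s/g>185/g>TH/; s/g<175/g<TH-8/' m8.py
sed -i 's/^ok=/print("vals",g[240:330:15,275],g[200:300:20,235]);TH=cv2.threshold(g[225:330,232:375].astype(np.uint8)*1,0,255,cv2.THRESH_OTSU)[0];TH=160\nok=/' m8.py; python3 m8.py x
```

```text
[ 0.57391269 -0.27438815  0.24463835] 2.67278032128595 [-1.51921205 -0.87149143  5.65205682] 14.95 28.85632038116455 0.13293404610774806
vals [170 171 173 173 174  13] [123  60 135 136 137]
plate [-0.347  0.178  0.921] 4750 0.401 face [-0.42   0.215  0.882] 9610 0.491 angle 0.09 gap of tops 0.0115
plate [[-0.0401, -0.0225, 0.0092], [-0.0293, -0.0007, 0.0115], [-0.0128, 0.0236, 0.0135]]
face [[-0.0568, -0.0414, -0.0015], [-0.0374, -0.0053, -0.0], [-0.0009, 0.0411, 0.002]]
```

Emit:
apply_moves(deltas=[0.0003, 0, 0.001, 0, 0.005, 0.0006, 0, 0.002, 0, 0.005, 0.001, 0, 0.003, 0, 0.005, 0.001, 0, 0.003, 0, 0.005])

```text
time: 15.35
tcp_pos: [0.573, -0.2739, 0.2416]
tcp_rot: [0.232, 0.973, -0.001, 0.002]
force: [-0.6, 0.4, 5.4]
width: 0.136
grip_force: 29.4
```

```bash
python3 m8.py
```

```text
[ 0.57296837 -0.27390857  0.24159059] 2.672861869765274 [-0.61935926  0.37360052  5.42345444] 15.35 29.400963485240936 0.13596894552536573
vals [126 168 169 170 170  17] [125  64 136 137 138]
plate [-0.399  0.204  0.894] 4333 0.464 face [-0.419  0.215  0.882] 10200 0.49 angle 0.026 gap of tops 0.0076
plate [[-0.0406, -0.0223, 0.0061], [-0.0297, -0.0016, 0.0076], [-0.0125, 0.0237, 0.0091]]
face [[-0.0568, -0.0414, -0.0015], [-0.0375, -0.0047, 0.0], [-0.0007, 0.0411, 0.008]]
```

Emit:
apply_moves(deltas=[0.0002, 0, 0.0005, 0, 0.005, 0.0003, 0, 0.001, 0, 0.005, 0.0003, 0, 0.001, 0, 0.005])

```text
time: 15.7
tcp_pos: [0.5727, -0.2738, 0.2407]
tcp_rot: [0.232, 0.973, -0.001, 0.002]
force: [-0.8, 1.1, 6.8]
width: 0.133
grip_force: 29.6
```

Emit:
apply_moves(deltas=[0, 0, 0.0004, 0, 0.005, 0, 0, 0.0004, 0, 0.005, 0, 0, 0.0004, 0, 0.005])

```text
time: 16.0
tcp_pos: [0.5726, -0.2737, 0.2403]
tcp_rot: [0.232, 0.973, -0.001, 0.002]
force: [-1.0, 1.9, 7.0]
width: 0.131
grip_force: 29.8
```

```bash
python3 m8.py
```

```text
[ 0.57259915 -0.27374471  0.24031544] 2.6728758904211243 [-0.97497524  1.88995514  6.96306854] 16.0 29.777546525001526 0.13061388250098657
vals [135 167 167 168 168  16] [126  89 136 137 138]
plate [-0.417  0.212  0.884] 4080 0.487 face [-0.42   0.216  0.882] 10395 0.492 angle 0.005 gap of tops 0.006
plate [[-0.0408, -0.0223, 0.0046], [-0.0301, -0.0017, 0.006], [-0.0134, 0.0236, 0.0076]]
face [[-0.0568, -0.0414, -0.0015], [-0.0374, -0.0042, 0.0], [-0.0008, 0.0411, 0.0063]]
```

Emit:
apply_moves(deltas=[0, 0, 0.0004, 0, 0.005, 0, 0, 0.0004, 0, 0.005, 0, 0, 0.0004, 0, 0.005])

```text
time: 16.35
tcp_pos: [0.5726, -0.2738, 0.2402]
tcp_rot: [0.232, 0.973, -0.001, 0.002]
force: [-1.1, 0.6, 7.9]
width: 0.131
grip_force: 30.0
```

```bash
python3 m8.py; python3 - <<'E'
from h import *
import pickle
p,d,c=pickle.load(open('v8.pkl','rb'));t=grab('top')
save('w8',np.hstack([cv2.resize(p[180:340,210:410],(500,400),interpolation=cv2.INTER_CUBIC),cv2.resize(t[0][150:250,465:540],(300,400),interpolation=cv2.INTER_CUBIC)]))
E
```

```text
[ 0.57261353 -0.27375176  0.24023691] 2.6728395237763483 [-1.08803289  0.56890422  7.94135765] 16.35 29.951152503490448 0.13052805850329374
vals [135 166 167 168 168  15] [125  88 136 137 138]
plate [-0.42   0.217  0.881] 4140 0.493 face [-0.42   0.216  0.882] 10410 0.491 angle 0.002 gap of tops 0.006
plate [[-0.0408, -0.0223, 0.0045], [-0.0301, -0.0016, 0.0059], [-0.0135, 0.0237, 0.0074]]
face [[-0.0568, -0.0414, -0.0016], [-0.0374, -0.0043, -0.0], [-0.0008, 0.0411, 0.0063]]
```

View pics/w8.png

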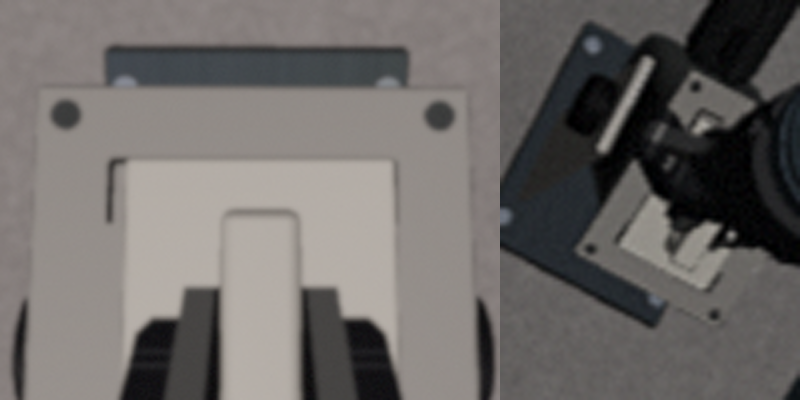

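The wrist crop shows the plate flush inside the corner marks and square. The left mark is at 108 against a plate edge at 127, and the right mark is at about 398 against 395. That puts it about 1.5–2 mm off centre, within tolerance. The press force is about 8 N and the tilt error 0.002 rad. I will settle briefly, then hand in.

Emit:
apply_moves(deltas=[0, 0, 0.0002, 0, 0.005, 0, 0, 0.0002, 0, 0.005, 0, 0, 0.0002, 0, 0.005, 0, 0, 0.0002, 0, 0.005])

```text
time: 16.85
tcp_pos: [0.5726, -0.2737, 0.2403]
tcp_rot: [0.232, 0.973, -0.001, 0.002]
force: [-2.4, 1.1, 9.5]
width: 0.137
grip_force: 30.1
```

```bash
python3 m8.py && python3 -c "
from rig import manip
print(manip.close_job())"
```

```text
[ 0.57263617 -0.27373104  0.24027756] 2.672900928157397 [-2.38405233  1.11970149  9.48302414] 16.85 30.070855021476746 0.13723978131057316
vals [135 166 167 168 168  17] [125  87 135 138 139]
plate [-0.419  0.215  0.882] 4052 0.49 face [-0.419  0.216  0.882] 10459 0.491 angle 0.001 gap of tops 0.006
plate [[-0.0408, -0.0223, 0.0044], [-0.0301, -0.0016, 0.006], [-0.0134, 0.0237, 0.0075]]
face [[-0.0568, -0.0414, -0.0015], [-0.0373, -0.0042, 0.0], [-0.0008, 0.0411, 0.0063]]
the job is handed in; nothing more can be done
None
```

I handed the job in at about 17 s (no verdict returned): by my measurements the knob is 0.03 rad past the long mark and locked about 8 mm down, and the slide is still held flush on the stage at about 10 N, 1.5–2 mm off centre.

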